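# Make up a bolt order by weight on a spring scale

## Robot

A 6-joint arm with a two-finger parallel gripper is mounted at the origin on the work surface. World frame = base frame: x ahead of the robot, y to its left, z up, the work surface at z = 0. Lengths are in m, angles in degrees, forces in N, time in s.
With the tool pointing down it reaches from about 0.25 to 0.725 m from the base axis. Payload 9.7 kg.
Tool frame: the origin (TCP) lies midway between the tips of the shut fingers; the grasp point (between the pads) lies 19 mm behind it; z points along the fingers, y is the line along which they close (so a half turn about z gives the same grasp; the last joint's range is limited). The gripper opens to 85 mm and grips with 20 to 120 N. Pads are 22 mm wide; open, the fingers measure 114 mm over their backs; the gripper's body (76 mm by 85 mm) begins 54 mm behind the grasp point. The pads swing forward as they close: fully open they stand 13 mm farther back than shut.
Start: joints at [-71.391, 4.979, 10.078, 95.1, 0, 90], TCP at [0.176, -0.521, 0.231] pointing down, gripper open.
Joint ranges: [-179.16, 179.16], [-48.56, 103.87], [-65.8, 70.77], [-126.05, 130.52], [-82.76, 87.17], [-180, 180]. Speed limits (degrees/s): [127.2, 127.2, 147.25, 180, 180, 180].

## Interface

Orientations are given as [roll, pitch, yaw] about the fixed x, y, z axes, in that order (R = Rz(yaw) Ry(pitch) Rx(roll)).
In Python, from workcell import readout, imaging, bot, spotter gives the robot as it stands.
- The arm moves only by the shell command python3 -m jog 'ROWS' [FORCE]. ROWS is JSON, a list of rows, each an object with "rotation": the turn, a rotation vector about the world's x, y, z in degrees, a list of three; "translation": the shift along the world's x, y, z in mm, a list of three; "grip": the finger opening in mm, from 0 to 85.4. In form: [{"rotation": [wx, wy, wz], "translation": [dx, dy, dz], "grip": grip}, ...]. A call has 1 to 20 rows; each row is the pose to reach, as a shift and turn from the pose commanded when the call began; what a row does not reach only later rows make up. A row lasts 1/10 s, in which the tool goes at most 50 mm and 8.59 degrees, less where a joint would pass 70% of its speed; a pose out of reach is approached as far as the arm can. A call with a gripper value outside its range is refused whole. The fingers move at their own pace and stop on an object; FORCE is the grip in N (left out, the last holds). Time passes only in rows, so rows that repeat a pose let the fingers close. It gives the time, the measured TCP pose, the force, the opening and the grip force at its end, in the units of the state.
- readout.get_obs(): the state, without advancing time (a new reading comes with each control period).
- imaging.camera(name): name is "scene" or "top" or "wrist"; returns (picture, depth): 480x640x3 uint8, red, green, blue; 480x640 float32, m along the optical axis (not along the pixel's ray), 0 where there is no reading.
- imaging.camera_info(name): a dict with "vertical_fov" (degrees; the focal length in pixels is half the picture's height over the tangent of half this angle, whatever the lens; pixels are square), "cx", "cy" (the principal point, pixels), "extrinsics" (4x4, takes a point from camera to world coordinates); the wrist camera has in their place "tool_from_camera" (4x4, takes a point from camera to tool coordinates, whose origin is the TCP and whose axes are the flange's). Camera axes: x right, y down, z forward; pixel columns grow to the right and rows downward; lengths in m; the calibration is good to about 2 mm. A picture is of the moment at which its call begins: read the wrist's pose just before it. camera_info takes no time and is no camera call.
- bot.job_done(): hands the job in; it is judged then, once.
Trained networks look in the newest picture that a camera, given by its name, has taken for a name from the list of things; names that differ only in an ending like _2 or _b are one class to them, and where a whole thing is asked for, a point or a joint stands for the part that bears it (a point fixed in the world has none). Each returns a list of dicts, best first, with "confidence" (0 to 1); they miss things now and then, are a little off and sometimes report something else, mostly with a low value. They report only what shows in the picture. A call takes as long as a camera call.
- spotter.spot_in(camera, target): "box" ([centre column, centre row, width, height] in pixels, round what is visible of it).
- spotter.mark_of(camera, target): "uv" ([column, row] in pixels: a listed point, or the origin of a listed thing).
The state is a dict: "time": time; "q": joint angles; "qd": joint speeds; "joint_efforts": joint torques, N m; "ee_pos": TCP position; "tcp_rot": TCP orientation; "wrist_force": force on the tool from outside, world axes, zero at the start; "torque": the same for the moment, N m; "opening": finger opening in m; "grasp_force": force on a finger pad.
Only numpy, scipy, OpenCV 4.12 (cv2) and the standard library are available. Lean on these libraries where they do the work, as an engineer would, in place of code of your own. Each camera call takes 0.05 s, during which the arm holds its last target. There are 200 camera calls.

## Task

Take the turnbuckle off the scale pan, it is not part of this order, and lay it flat in the orange tray. Then make up the weight with bolts, adding them from the bench to the pan or taking some off, until the red pointer rests within the green band; lay the bolts in gently, well inside the pan, leave spare bolts lying on the bench, do not shift the green band and do not disturb the other things.

Things in the scene. Friction and masses are not known exactly. Their poses are not given: they have to be found in the camera images.
- pan_in (a point): middle of the floor of the scale's aluminium pan, at floor height; moves with the pan. Pan inside 194 (x) x 224 (y) mm, rim 8 mm high. The pan's x axis points to the scale's blue upright (between x = +110 and +210 mm, y = -60 and +60 mm, top 229 mm above the table); y is the pan's long side
- pan (a joint): how far the pan has sunk, m: 0 empty, 0.095 at the stop; about 0.060 per kg. The pan floor is 150 mm above the table at 0
- pointer (a point): tip of the red pointer on the dial face of the scale's upright, which looks away from the pan and to the right (+x and -y); sinks with the pan
- band_mid (a point): mid-height of the green target band (15 mm tall) beside the pointer on the same face; where it stands is the wanted weight. Only its height counts against the pointer's
- turnbuckle: steel turnbuckle, starts on the pan: open frame with a closed eye at each end, 172 mm long along x, lying flat; origin at the middle of its underside. Two parallel side bars (12 mm thick, outsides 40 mm apart in y, axes 12 mm above the underside), clear from x = -38 to +38 mm; end blocks 24 mm high. About 0.45 kg
- big0: Large zinc-plated hex bolt with its nut on, 125 mm long, lying on flats of head and nut. Origin on its axis at mid-length (18 mm above what it lies on); x along the bolt, head at -x. Head and nut 36 mm across flats; bare round shank 24 mm in diameter between them, from x = -47 to x = +30 mm. About 0.5 kg, 10 percent more or less. Starts on the pan beside the turnbuckle
- big1: Large zinc-plated hex bolt with its nut on, 125 mm long, lying on flats of head and nut. Origin on its axis at mid-length (18 mm above what it lies on); x along the bolt, head at -x. Head and nut 36 mm across flats; bare round shank 24 mm in diameter between them, from x = -47 to x = +30 mm. About 0.5 kg, 10 percent more or less. Starts on the table
- small0: Small zinc-plated hex bolt with its nut on, 95 mm long, lying on flats of head and nut. Origin on its axis at mid-length (12 mm above what it lies on); x along the bolt, head at -x. Head and nut 24 mm across flats; bare round shank 16 mm in diameter between them, from x = -37 to x = +21 mm. About 0.2 kg, 10 percent more or less. Starts on the table
- small1: Small zinc-plated hex bolt with its nut on, 95 mm long, lying on flats of head and nut. Origin on its axis at mid-length (12 mm above what it lies on); x along the bolt, head at -x. Head and nut 24 mm across flats; bare round shank 16 mm in diameter between them, from x = -37 to x = +21 mm. About 0.2 kg, 10 percent more or less. Starts on the table
- small2: Small zinc-plated hex bolt with its nut on, 95 mm long, lying on flats of head and nut. Origin on its axis at mid-length (12 mm above what it lies on); x along the bolt, head at -x. Head and nut 24 mm across flats; bare round shank 16 mm in diameter between them, from x = -37 to x = +21 mm. About 0.2 kg, 10 percent more or less. Starts on the table
- tray_in (a point): middle of the inner floor (5 mm above the table) of the fixed orange tray; inside 232 (x) x 122 (y) mm, walls 35 mm high above the table
- tin: bystander: paint tin, steel with blue and green label, 84 mm diameter, 105 mm tall, standing. Origin at the middle of its underside
- oil: bystander: white bottle with yellow label and red cap, 56 mm diameter, 150 mm tall, standing. Origin at the middle of its underside
- jar: bystander: amber jar with black lid, 72 mm diameter, 90 mm tall, standing. Origin at the middle of its underside
- roll: bystander: black tape roll lying flat, 90 mm outside diameter, 30 mm high. Origin at the middle of its underside
- clamp0: bystander: bent sheet-metal trolley clamp with a roller on top, 90 x 62 mm, 58 mm high. Origin at the middle of its underside
- clamp1: bystander: bent sheet-metal trolley clamp with a roller on top, 90 x 62 mm, 58 mm high. Origin at the middle of its underside

How it is judged:
By the outcome, as a careful person would: the job done as asked, in the order asked, and still so for the second after the job is handed in, with the robot touching nothing.
It also fails if it takes over 72 s, if anything falls off the work surface, if the arm or the gripper's body presses on something with over 40 N, if the wrist force passes 120 N, or if a joint passes its speed limit or range.

## Working session

There is one attempt and no reset: what is moved stays moved. The work goes in short steps, Python scripts to look and compute and a shell command to move; the robot and the scene stay as the last step left them, time stands still between calls to the robot, and variables do not carry over. Pictures are saved under pics/ and viewed, at most 10 in all, crops included, and the job is handed in when it is done.

```bash
mkdir -p pics; ls; cat > h.py <<'E'
import numpy as np, cv2
from workcell import readout, imaging, bot, spotter
from scipy.spatial.transform import Rotation as R
def cam(n):
    o=readout.get_obs(); p,d=imaging.camera(n); i=imaging.camera_info(n)
    if 'extrinsics' in i: T=np.array(i['extrinsics'])
    else:
        T=np.eye(4); T[:3,:3]=R.from_euler('xyz',o['tcp_rot'],degrees=True).as_matrix(); T[:3,3]=o['ee_pos']
        T=T@np.array(i['tool_from_camera'])
    f=240/np.tan(np.radians(i['vertical_fov']/2))
    return dict(p=p,d=d,T=T,f=f,cx=i['cx'],cy=i['cy'],n=n)
def save(c,name): cv2.imwrite('pics/'+name,c['p'][:,:,::-1])
def pt(c,u,v,z=None):
    ray=np.array([(u-c['cx'])/c['f'],(v-c['cy'])/c['f'],1])
    if z is None:
        ui,vi=int(round(u)),int(round(v)); w=c['d'][max(0,vi-1):vi+2,max(0,ui-1):ui+2]; w=w[w>0]
        s=np.median(w) if w.size else np.nan
    else:
        r=c['T'][:3,:3]@ray; s=(z-c['T'][2,3])/r[2]
    return (c['T']@np.append(ray*s,1))[:3]
def cloud(c):
    v,u=np.mgrid[:480,:640]; d=c['d']
    P=np.stack([(u-c['cx'])/c['f']*d,(v-c['cy'])/c['f']*d,d],-1)
    P=P@c['T'][:3,:3].T+c['T'][:3,3]; P[d<=0]=np.nan
    return P
E
python3 - <<'E'
from h import *
print(readout.get_obs())
np.set_printoptions(precision=4,suppress=True)
for n in ['top','scene']:
    c=cam(n); save(c,n+'0.png'); print(n,c['T'],c['f'])
    for t in ['pan_in','pointer','band_mid','turnbuckle','big0','small0','tray_in','tin','oil','jar','roll','clamp0']:
        for m in spotter.mark_of(n,t)[:4]:
            print(t,np.round(m['uv']),round(m['confidence'],2),pt(c,*m['uv']))
E
```

```text
pics
{'time': 0.0, 'q': array([-7.13921664e+01,  5.01171179e+00,  1.00336477e+01,  9.50988077e+01,
       -1.14579435e-03,  9.00002554e+01]), 'qd': array([ 0.10743959,  0.07983683,  0.04801507,  0.02486294, -0.01340584,
        0.08911343]), 'joint_efforts': array([-1.93142077e-03, -5.20385170e+01,  4.64807796e+01,  1.62165973e-02,
       -9.02124020e-05,  5.19289145e-06]), 'ee_pos': array([ 0.17542076, -0.52103443,  0.23056997]), 'tcp_rot': array([-1.79923128e+02,  1.14613600e-03,  1.86075797e+01]), 'wrist_force': array([-0.35619382,  0.36650707,  0.20000418]), 'torque': array([-0.02086271, -0.03059038, -0.05659426]), 'grasp_force': 0.0, 'opening': 0.08531819329648778}
top [[-0.0302 -0.9758  0.2167  0.3215]
 [-0.9995  0.0303 -0.0031  0.0179]
 [-0.0036 -0.2167 -0.9762  1.1599]
 [ 0.      0.      0.      1.    ]] 447.61120781087016
pan_in [300. 243.] 0.59 [0.5346 0.0647 0.087 ]
turnbuckle [285. 242.] 0.84 [0.539  0.0993 0.0914]
big0 [472. 250.] 0.85 [ 0.5155 -0.3747  0.0297]
big0 [328. 238.] 0.67 [ 0.538  -0.0041  0.1189]
small0 [423. 296.] 0.81 [ 0.4026 -0.2417  0.0184]
small0 [466. 
[... 787 characters left out ...]
2 [0.7168 0.0197 0.0835]
band_mid [377. 285.] 0.6 [0.6981 0.0063 0.07  ]
turnbuckle [345. 234.] 0.57 [0.5617 0.0826 0.1051]
big0 [315. 248.] 0.73 [ 0.5556 -0.0178  0.1176]
big0 [308. 373.] 0.36 [ 0.7182 -0.2337  0.0394]
small0 [249. 339.] 0.95 [ 0.5628 -0.2257  0.0198]
small0 [192. 313.] 0.85 [ 0.4131 -0.2449  0.0202]
small0 [140. 340.] 0.75 [ 0.3996 -0.3561  0.0207]
tray_in [373. 215.] 0.57 [0.6801 0.0083 0.2241]
tin [307. 374.] 0.86 [ 0.7165 -0.2344  0.0369]
oil [422. 248.] 0.74 [0.6664 0.2611 0.0178]
jar [217. 446.] 0.93 [ 0.7124 -0.4223  0.0543]
roll [298. 235.] 0.64 [ 0.4979 -0.0041  0.1212]
clamp0 [465. 230.] 0.84 [0.7162 0.407  0.0198]
clamp0 [238. 270.] 0.73 [ 0.3824 -0.092   0.0281]
```

View pics/top0.png

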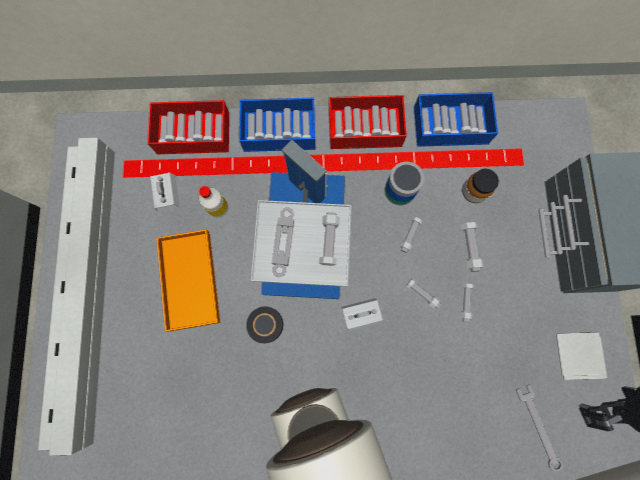

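View pics/scene0.png

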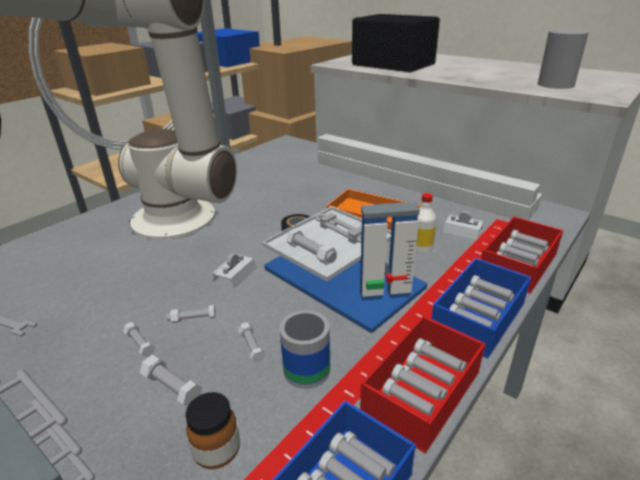

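The top view shows the turnbuckle (285,242) and big0 (330,238) on the pan. Free bolts are at (411,235), (423,294), (467,300) and (473,246), the tray is at (189,281) and the upright at (303,172). The scene view shows the red pointer (400,278) just above the green band (375,285).

```bash
cat >> h.py <<'E'
def gauge(c):
    h=cv2.cvtColor(c['p'],cv2.COLOR_RGB2HSV); P=cloud(c); out={}
    w=np.zeros((480,640),bool); w[210:305,345:430]=1
    for k,m in dict(red=((h[...,0]<8)|(h[...,0]>172))&(h[...,1]>150)&(h[...,2]>90),green=(h[...,0]>45)&(h[...,0]<80)&(h[...,1]>130)).items():
        v,u=np.nonzero(m&w); q=P[v,u]; out[k]=(u.min(),u.max(),v.min(),v.max(),len(u),np.nanmedian(q,0).round(4),np.nanpercentile(q[:,2],[5,95]).round(4))
    return out
def segs(c,zmin,zmax,box,amin=20):
    P=cloud(c); m=(P[...,2]>zmin)&(P[...,2]<zmax)&(P[...,0]>box[0])&(P[...,0]<box[1])&(P[...,1]>box[2])&(P[...,1]<box[3])
    n,l,s,_=cv2.connectedComponentsWithStats(m.astype(np.uint8))
    for i in range(1,n):
        if s[i,4]<amin: continue
        q=P[l==i]; (cx,cy),(a,b),th=cv2.minAreaRect((q[:,:2]*1000).astype(np.float32))
        if a<b: a,b,th=b,a,th+90
        print('c',np.round([cx,cy],1),'LxW',round(a),round(b),'long axis deg',round((th+90)%180-90,1),'z',np.nanpercentile(q[:,2],[5,50,95]).round(4),s[i,4])
E
python3 - <<'E'
from h import *
np.set_printoptions(precision=4,suppress=True)
s=cam('scene'); t=cam('top')
print(gauge(s)); print(imaging.camera_info('wrist'))
print('table'); segs(t,0.008,0.2,(.3,.62,-.45,-.15))
P=cloud(t); 
q=P[215:270,300:312].reshape(-1,3); print('panfloor',np.nanmedian(q,0))
print('pan things'); segs(t,0.101,0.2,(.42,.64,-.05,.15))
print('pan');segs(t,0.08,0.2,(.38,.64,-.15,.25))
print('tray/other'); segs(t,0.01,0.2,(.25,.8,-.15,.5))
h=cv2.cvtColor(t['p'],cv2.COLOR_RGB2HSV); m=((h[...,0]>8)&(h[...,0]<22)&(h[...,1]>180)).astype(np.uint8); m[:220]=0;m[340:]=0;m[:,230:]=0
q=P[m>0]; q=q[q[:,2]<.012]; r=cv2.minAreaRect((q[:,:2]*1000).astype(np.float32)); print('tray floor',r,np.median(q[:,2]))
E
```

```text
{'red': (np.int64(386), np.int64(429), np.int64(274), np.int64(304), 229, array([0.7514, 0.0884, 0.0026]), array([0.0001, 0.0887])), 'green': (np.int64(367), np.int64(383), np.int64(280), np.int64(288), 126, array([0.6932, 0.006 , 0.0727]), array([0.0642, 0.0756]))}
{'vertical_fov': 64.94522452380036, 'cx': 319.5150922385551, 'cy': 236.50898109315685, 'tool_from_camera': array([[ 0.0001, -0.9532, -0.3023,  0.0786],
       [ 1.    ,  0.0004, -0.001 ,  0.0002],
       [ 0.001 , -0.3023,  0.9532, -0.1431],
       [ 0.    ,  0.    ,  0.    ,  1.    ]])}
table
c [ 563.4 -221.2] LxW 96 28 long axis deg -26.4 z [0.0123 0.0196 0.0253] 278
c [ 524.9 -377.2] LxW 126 42 long axis deg 2.9 z [0.0192 0.0292 0.0376] 581
c [ 409.4 -244.5] LxW 95 28 long axis deg 47.7 z [0.0131 0.0197 0.0258] 290
c [ 383.5 -351. ] LxW 95 28 long axis deg -8.3 z [0.0124 0.0196 0.0256] 305
panfloor [0.5366 0.0502 0.09  ]
pan things
c [536.9 105.3] LxW 169 40 long axis deg -7.9 z [0.1029 0.1073 0.1156] 818
c [540.3  -7. ] LxW 125 41 long axis deg -5.8 z [0.1095 0.1191 0.1273] 645
pan
c [537.5  60.3] LxW 230 204 long axis deg 85.1 z [0.087  0.0908 0.118 ] 7699
tray/other
c [575.7  57.1] LxW 330 230 long axis deg -4.9 z [0.0164 0.0899 0.1234] 10936
c [703.1 427.8] LxW 94 60 long axis deg 8.2 z [0.0157 0.0261 0.0513] 751
c [651.2 283. ] LxW 55 47 long axis deg -60.0 z [0.0241 0.0985 0.1505] 639
c [462.6 356.2] LxW 240 132 long axis deg 7.9 z [0.0116 0.0305 0.0377] 1061
c [362.  -84.1] LxW 90 61 long axis deg -78.0 z [0.0158 0.0263 0.0501] 878
c [345.3 159.9] LxW 89 87 long axis deg 88.3 z [0.0266 0.0304 0.0339] 1068
tray floor ((461.6152038574219, 354.8338623046875), (237.2217559814453, 128.48416137695312), 7.916086196899414) 0.004130468591463821
```

```bash
R='{"rotation":[0,0,153.4],"translation":[342,577,60],"grip":85}'
python3 -m jog '[{"rotation":[0,0,153.4],"translation":[342,577,60],"grip":85},{"rotation":[0,0,153.4],"translation":[342,577,60],"grip":85},{"rotation":[0,0,153.4],"translation":[342,577,60],"grip":85},{"rotation":[0,0,153.4],"translation":[342,577,60],"grip":85},{"rotation":[0,0,153.4],"translation":[342,577,60],"grip":85},{"rotation":[0,0,153.4],"translation":[342,577,60],"grip":85},{"rotation":[0,0,153.4],"translation":[342,577,60],"grip":85},{"rotation":[0,0,153.4],"translation":[342,577,60],"grip":85},{"rotation":[0,0,153.4],"translation":[342,577,60],"grip":85},{"rotation":[0,0,153.4],"translation":[342,577,60],"grip":85},{"rotation":[0,0,153.4],"translation":[342,577,60],"grip":85},{"rotation":[0,0,153.4],"translation":[342,577,60],"grip":85},{"rotation":[0,0,153.4],"translation":[342,577,60],"grip":85},{"rotation":[0,0,153.4],"translation":[342,577,60],"grip":85},{"rotation":[0,0,153.4],"translation":[342,577,60],"grip":85},{"rotation":[0,0,153.4],"translation":[342,577,60],"grip":85},{"rotation":[0,0,153.4],"translation":[342,577,60],"grip":85},{"rotation":[0,0,153.4],"translation":[342,577,60],"grip":85},{"rotation":[0,0,153.4],"translation":[342,577,60],"grip":85},{"rotation":[0,0,153.4],"translation":[342,577,60],"grip":85}]' 
python3 -m jog '[{"rotation":[0,0,0],"translation":[0,0,0],"grip":85},{"rotation":[0,0,0],"translation":[0,0,0],"grip":85}]'
python3 - <<'E'
from h import *
np.set_printoptions(precision=4,suppress=True)
o=readout.get_obs(); print(o['time'],o['ee_pos'],o['tcp_rot'],o['q'])
w=cam('wrist'); save(w,'w1.png')
for t in ['turnbuckle','big0','pan_in']:
    for m in spotter.mark_of('wrist',t)[:3]: print(t,np.round(m['uv']),round(m['confidence'],2),pt(w,*m['uv']))
print('things');segs(w,.102,.14,(.42,.64,-.06,.16),100)
print('pan');segs(w,.075,.14,(.38,.643,-.09,.2),200)
E
```

```text
time: 3.4
ee_pos: [0.5175, 0.0557, 0.2913]
tcp_rot: [180.0, 0.0, 171.8]
wrist_force: [0.5, 0.9, 0.7]
opening: 0.0849
grasp_force: 0.0
time: 3.6
ee_pos: [0.5175, 0.0557, 0.2913]
tcp_rot: [180.0, 0.0, 171.9]
wrist_force: [-0.1, 0.2, 0.4]
opening: 0.0852
grasp_force: 0.0
3.6 [0.5175 0.0557 0.2913] [179.9992   0.0028 171.903 ] [  6.1453   2.7144  14.4636 101.7462   0.      14.2423]
turnbuckle [372. 220.] 0.92 [0.5406 0.1033 0.0907]
big0 [ 98. 258.] 0.71 [ 0.563  -0.2146  0.0177]
big0 [255. 244.] 0.7 [ 0.5391 -0.004   0.1206]
pan_in [166.  59.] 0.22 [ 0.3672 -0.0751  0.0266]
things
c [537.8 105.6] LxW 171 40 long axis deg -8.4 z [0.104  0.1077 0.115 ] 5839
c [541.1  -6.6] LxW 125 42 long axis deg -6.5 z [0.11   0.1193 0.1267] 4542
pan
c [539.9  60.3] LxW 231 207 long axis deg 85.1 z [0.0892 0.0907 0.1187] 52168
```

```bash
python3 -m jog '[{"rotation":[0,0,0],"translation":[10,25,-15],"grip":64},{"rotation":[0,0,0],"translation":[20,50,-40],"grip":64},{"rotation":[0,0,0],"translation":[20,50,-80],"grip":64},{"rotation":[0,0,0],"translation":[20,50,-120],"grip":64},{"rotation":[0,0,0],"translation":[20,50,-150],"grip":64},{"rotation":[0,0,0],"translation":[20,50,-170],"grip":64},{"rotation":[0,0,0],"translation":[20,50,-183],"grip":64},{"rotation":[0,0,0],"translation":[20,50,-191],"grip":64},{"rotation":[0,0,0],"translation":[20,50,-196],"grip":64},{"rotation":[0,0,0],"translation":[20,50,-197],"grip":64},{"rotation":[0,0,0],"translation":[20,50,-197],"grip":36},{"rotation":[0,0,0],"translation":[20,50,-197],"grip":34},{"rotation":[0,0,0],"translation":[20,50,-197],"grip":30},{"rotation":[0,0,0],"translation":[20,50,-197],"grip":30},{"rotation":[0,0,0],"translation":[20,50,-197],"grip":30},{"rotation":[0,0,0],"translation":[20,50,-197],"grip":30},{"rotation":[0,0,0],"translation":[20,50,-197],"grip":30}]' 50
```

```text
time: 5.5
ee_pos: [0.5379, 0.1057, 0.0945]
tcp_rot: [180.0, 0.0, 172.0]
wrist_force: [3.5, -0.9, 0.6]
opening: 0.0377
grasp_force: 50.3
```

```bash
python3 -m jog '[{"rotation":[0,0,0],"translation":[0,0,2],"grip":30},{"rotation":[0,0,0],"translation":[0,0,6],"grip":30},{"rotation":[0,0,0],"translation":[0,0,11],"grip":30},{"rotation":[0,0,0],"translation":[0,0,17],"grip":30},{"rotation":[0,0,0],"translation":[0,0,24],"grip":30},{"rotation":[0,0,0],"translation":[0,0,31],"grip":30},{"rotation":[0,0,0],"translation":[0,0,39],"grip":30},{"rotation":[0,0,0],"translation":[0,0,50],"grip":30},{"rotation":[0,0,0],"translation":[0,0,65],"grip":30},{"rotation":[0,0,0],"translation":[0,0,80],"grip":30},{"rotation":[0,0,0],"translation":[0,0,90],"grip":30},{"rotation":[0,0,0],"translation":[0,0,95],"grip":30},{"rotation":[0,0,0],"translation":[0,0,95],"grip":30}]' 70
python3 - <<'E'
from h import *
w=cam('wrist'); segs(w,.14,.26,(.42,.65,-.06,.2),300)
print('big0');segs(w,.135,.17,(.42,.64,-.08,.04),100)
E
```

```text
time: 6.8
ee_pos: [0.5378, 0.1058, 0.1901]
tcp_rot: [180.0, 0.1, 172.0]
wrist_force: [0.6, -0.3, -3.9]
opening: 0.0373
grasp_force: 72.1
c [528.3  63.5] LxW 196 130 long axis deg -79.8 z [0.1468 0.2078 0.2564] 61005
big0
c [534.2  -4. ] LxW 112 41 long axis deg -4.8 z [0.138  0.1479 0.1553] 10411
```

```bash
python3 -m jog '[{"rotation":[0,0,1],"translation":[-5,16,0],"grip":30},{"rotation":[0,0,3],"translation":[-15,48,0],"grip":30},{"rotation":[0,0,6],"translation":[-27,88,0],"grip":30},{"rotation":[0,0,8],"translation":[-39,128,0],"grip":30},{"rotation":[0,0,11],"translation":[-51,168,0],"grip":30},{"rotation":[0,0,13],"translation":[-63,208,0],"grip":30},{"rotation":[0,0,15],"translation":[-71,236,-5],"grip":30},{"rotation":[0,0,16],"translation":[-76,249,-20],"grip":30},{"rotation":[0,0,16],"translation":[-76,250,-45],"grip":30},{"rotation":[0,0,16],"translation":[-76,250,-75],"grip":30},{"rotation":[0,0,16],"translation":[-76,250,-105],"grip":30},{"rotation":[0,0,16],"translation":[-76,250,-130],"grip":30},{"rotation":[0,0,16],"translation":[-76,250,-148],"grip":30},{"rotation":[0,0,16],"translation":[-76,250,-161],"grip":30},{"rotation":[0,0,16],"translation":[-76,250,-170],"grip":30},{"rotation":[0,0,16],"translation":[-76,250,-175],"grip":30},{"rotation":[0,0,16],"translation":[-76,250,-178],"grip":30},{"rotation":[0,0,16],"translation":[-76,250,-179],"grip":30},{"rotation":[0,0,16],"translation":[-76,250,-180],"grip":30}]'
```

```text
time: 8.75
ee_pos: [0.4619, 0.356, 0.0102]
tcp_rot: [180.0, 0.1, -172.0]
wrist_force: [-2.8, -2.5, 5.1]
opening: 0.0372
grasp_force: 72.8
```

```bash
python3 - <<'E'
from h import *
t=cam('top'); P=cloud(t)
s=cam('scene'); h=cv2.cvtColor(s['p'],cv2.COLOR_RGB2HSV); P=cloud(s)
m=((h[...,0]<8)|(h[...,0]>172))&(h[...,1]>130); w=np.zeros_like(m); w[200:300,380:415]=1
v,u=np.nonzero(m&w&(P[...,0]<.74)); 
for x in range(u.min(),u.max()+1): print(x,v[u==x].min(),v[u==x].max(),P[int(v[u==x].mean()),x].round(4))
g=gauge(s)['green']; print(g)
E
```

```text
387 262 266 [0.7077 0.0239 0.1163]
388 262 270 [0.7128 0.0194 0.1161]
389 262 270 [0.715  0.0194 0.1171]
390 262 271 [0.7165 0.0208 0.1169]
391 262 270 [0.7167 0.0243 0.1151]
392 263 269 [nan nan nan]
393 264 268 [0.7216 0.0235 0.1175]
394 264 268 [0.7208 0.0289 0.1142]
395 264 267 [0.7197 0.0347 0.113 ]
396 264 267 [0.7211 0.0363 0.1126]
397 264 267 [0.7224 0.0379 0.1123]
398 264 267 [0.7253 0.0367 0.1142]
399 264 267 [0.726  0.0396 0.1129]
400 264 267 [0.7281 0.0398 0.1136]
401 264 267 [0.7289 0.0425 0.1125]
402 264 267 [0.731  0.0425 0.1134]
403 264 267 [0.7316 0.0456 0.1119]
404 264 267 [0.7342 0.0448 0.1135]
405 264 266 [0.7365 0.0446 0.1145]
406 263 266 [0.736  0.0495 0.114 ]
407 263 265 [0.7369 0.0521 0.113 ]
(np.int64(367), np.int64(383), np.int64(280), np.int64(288), 123, array([0.6935, 0.0057, 0.073 ]), array([0.0646, 0.0753]))
```

```bash
python3 -m jog '[{"rotation":[0,0,0],"translation":[0,0,0],"grip":45},{"rotation":[0,0,0],"translation":[0,0,0],"grip":60},{"rotation":[0,0,0],"translation":[0,0,0],"grip":60},{"rotation":[0,0,0],"translation":[0,0,8],"grip":60},{"rotation":[0,0,0],"translation":[0,0,30],"grip":60},{"rotation":[0,0,0],"translation":[0,0,70],"grip":60},{"rotation":[0,0,0],"translation":[0,0,115],"grip":60},{"rotation":[0,0,0],"translation":[0,0,165],"grip":60},{"rotation":[0,0,0],"translation":[1,-20,215],"grip":60},{"rotation":[0,0,-1],"translation":[3,-60,240],"grip":60},{"rotation":[0,0,-1],"translation":[7,-110,250],"grip":60},{"rotation":[0,0,-1],"translation":[11,-160,250],"grip":60},{"rotation":[0,0,-2],"translation":[15,-210,250],"grip":60},{"rotation":[0,0,-2],"translation":[19,-260,250],"grip":60},{"rotation":[0,0,-3],"translation":[23,-310,250],"grip":60},{"rotation":[0,0,-3],"translation":[27,-360,250],"grip":60},{"rotation":[0,0,-4],"translation":[31,-410,250],"grip":60},{"rotation":[0,0,-4],"translation":[35,-460,250],"grip":60},{"rotation":[0,0,-4],"translation":[38,-500,250],"grip":60},{"rotation":[0,0,-5],"translation":[38,-500,250],"grip":60}]'
python3 -m jog '[{"rotation":[0,0,0],"translation":[0,-50,0],"grip":60},{"rotation":[0,0,0],"translation":[0,-100,0],"grip":60},{"rotation":[0,0,0],"translation":[0,-145,0],"grip":60},{"rotation":[0,0,0],"translation":[0,-180,0],"grip":60},{"rotation":[0,0,0],"translation":[0,-180,0],"grip":60},{"rotation":[0,0,0],"translation":[0,-180,0],"grip":60}]'
python3 - <<'E'
from h import *
np.set_printoptions(precision=4,suppress=True)
t=cam('top'); w=cam('wrist'); cv2.imwrite('pics/m2.png',np.hstack([cv2.resize(t['p'],(400,300)),cv2.resize(w['p'],(400,300))])[:,:,::-1])
segs(w,.008,.06,(.3,.62,-.45,-.15),200)
print('tb');segs(t,.0,.032,(.36,.565,.31,.40),50)
for z in ['big1','small0']:
  for m in spotter.mark_of('wrist',z)[:3]: print(z,np.round(m['uv']),round(m['confidence'],2),pt(w,*m['uv']))
P=cloud(t); print('big0'); segs(t,.138,.2,(.42,.64,-.06,.16)); print('pan');segs(t,.11,.2,(.38,.643,-.09,.2)); print(np.nanmedian(P[215:260,290:305].reshape(-1,3),0))
print(readout.get_obs()['time'])
E
```

```text
time: 10.85
ee_pos: [0.4992, -0.1485, 0.2594]
tcp_rot: [-179.9, -0.0, -177.3]
wrist_force: [-0.6, 0.9, 0.3]
opening: 0.0598
grasp_force: 0.0
time: 11.45
ee_pos: [0.4994, -0.3243, 0.2594]
tcp_rot: [180.0, -0.0, -177.1]
wrist_force: [-1.1, 0.1, -0.2]
opening: 0.0599
grasp_force: 0.0
c [ 383.6 -350.9] LxW 95 28 long axis deg -9.0 z [0.0145 0.0199 0.0251] 2255
c [ 409.4 -244. ] LxW 95 28 long axis deg 48.4 z [0.0144 0.0199 0.0252] 2109
c [ 525.3 -377.4] LxW 126 41 long axis deg 2.7 z [0.02   0.0296 0.037 ] 3537
c [ 563.6 -221.5] LxW 95 28 long axis deg -27.1 z [0.0134 0.0199 0.0251] 1553
tb
c [462.5 354.9] LxW 205 90 long axis deg -0.0 z [0.0012 0.0053 0.0272] 2656
big1 [298.  73.] 0.17 [ 0.3855 -0.3496  0.0199]
small0 [410. 256.] 0.93 [ 0.562  -0.222   0.0206]
small0 [406. 103.] 0.82 [ 0.4063 -0.2443  0.0194]
small0 [299.  72.] 0.71 [ 0.3842 -0.3478  0.0198]
big0
c [540.4  -7. ] LxW 125 41 long axis deg -5.8 z [0.1404 0.1479 0.1563] 650
pan
c [539.6  60.4] LxW 231 208 long axis deg 85.1 z [0.1158 0.1192 0.1468] 8129
[0.5437 0.0693 0.1188]
11.65
```

View pics/m2.png

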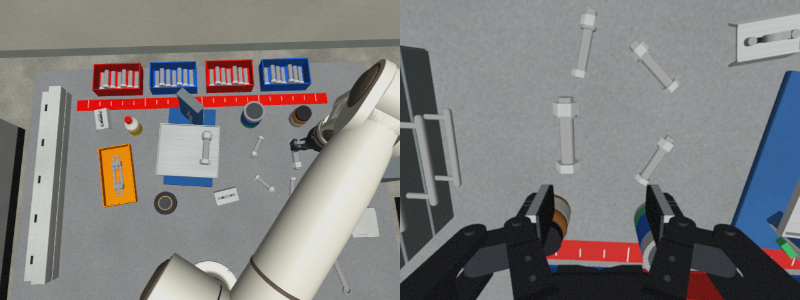

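```bash
python3 -m jog '[{"rotation":[0,0,0],"translation":[10,-20,-15],"grip":55},{"rotation":[0,0,0],"translation":[20,-42,-45],"grip":55},{"rotation":[0,0,0],"translation":[26,-53,-90],"grip":55},{"rotation":[0,0,0],"translation":[26,-53,-140],"grip":55},{"rotation":[0,0,0],"translation":[26,-53,-180],"grip":55},{"rotation":[0,0,0],"translation":[26,-53,-212],"grip":55},{"rotation":[0,0,0],"translation":[26,-53,-232],"grip":55},{"rotation":[0,0,0],"translation":[26,-53,-244],"grip":55},{"rotation":[0,0,0],"translation":[26,-53,-250],"grip":55},{"rotation":[0,0,0],"translation":[26,-53,-253],"grip":55},{"rotation":[0,0,0],"translation":[26,-53,-253],"grip":30},{"rotation":[0,0,0],"translation":[26,-53,-253],"grip":15},{"rotation":[0,0,0],"translation":[26,-53,-253],"grip":15},{"rotation":[0,0,0],"translation":[26,-53,-253],"grip":15},{"rotation":[0,0,0],"translation":[26,-53,-253],"grip":15},{"rotation":[0,0,0],"translation":[26,-53,-253],"grip":15},{"rotation":[0,0,0],"translation":[26,-53,-253],"grip":15}]' 80
```

```text
time: 13.35
ee_pos: [0.5262, -0.3778, 0.0079]
tcp_rot: [-179.9, 0.1, -177.0]
wrist_force: [-1.2, -0.3, 5.4]
opening: 0.0214
grasp_force: 78.6
```

```bash
python3 -m jog '[{"rotation":[0,0,0],"translation":[0,0,5],"grip":15},{"rotation":[0,0,0],"translation":[0,0,20],"grip":15},{"rotation":[0,0,0],"translation":[0,0,50],"grip":15},{"rotation":[0,0,0],"translation":[0,0,90],"grip":15},{"rotation":[0,0,0],"translation":[0,0,135],"grip":15},{"rotation":[0,0,0],"translation":[0,10,175],"grip":15},{"rotation":[0,0,0],"translation":[1,35,205],"grip":15},{"rotation":[0,0,-1],"translation":[3,75,220],"grip":15},{"rotation":[0,0,-2],"translation":[5,120,222],"grip":15},{"rotation":[0,0,-3],"translation":[7,165,222],"grip":15},{"rotation":[0,0,-3],"translation":[8,210,222],"grip":15},{"rotation":[0,0,-4],"translation":[10,255,222],"grip":15},{"rotation":[0,0,-5],"translation":[11,300,222],"grip":15},{"rotation":[0,0,-6],"translation":[13,345,222],"grip":15},{"rotation":[0,0,-6],"translation":[15,390,222],"grip":15},{"rotation":[0,0,-7],"translation":[17,430,222],"grip":15},{"rotation":[0,0,-8],"translation":[18,465,222],"grip":15},{"rotation":[0,0,-8],"translation":[19,490,218],"grip":15},{"rotation":[0,0,-8],"translation":[19,498,205],"grip":15},{"rotation":[0,0,-8],"translation":[19,498,190],"grip":15}]'
```

```text
time: 15.35
ee_pos: [0.5444, 0.1219, 0.1964]
tcp_rot: [180.0, 0.0, 175.1]
wrist_force: [0.2, -0.9, -4.8]
opening: 0.0215
grasp_force: 79.2
```

```bash
python3 -m jog '[{"rotation":[0,0,0],"translation":[0,-1,-15],"grip":15},{"rotation":[0,0,0],"translation":[0,-1,-32],"grip":15},{"rotation":[0,0,0],"translation":[0,-1,-47],"grip":15},{"rotation":[0,0,0],"translation":[0,-1,-57],"grip":15},{"rotation":[0,0,0],"translation":[0,-1,-63],"grip":15},{"rotation":[0,0,0],"translation":[0,-1,-66],"grip":15},{"rotation":[0,0,0],"translation":[0,-1,-69],"grip":15},{"rotation":[0,0,0],"translation":[0,-1,-72],"grip":15},{"rotation":[0,0,0],"translation":[0,-1,-75],"grip":15},{"rotation":[0,0,0],"translation":[0,-1,-78],"grip":15},{"rotation":[0,0,0],"translation":[0,-1,-81],"grip":15},{"rotation":[0,0,0],"translation":[0,-1,-84],"grip":15},{"rotation":[0,0,0],"translation":[0,-1,-87],"grip":15},{"rotation":[0,0,0],"translation":[0,-1,-90],"grip":15},{"rotation":[0,0,0],"translation":[0,-1,-93],"grip":15},{"rotation":[0,0,0],"translation":[0,-1,-96],"grip":15},{"rotation":[0,0,0],"translation":[0,-1,-97],"grip":15},{"rotation":[0,0,0],"translation":[0,-1,-98],"grip":15},{"rotation":[0,0,0],"translation":[0,-1,-98],"grip":15}]'
```

```text
time: 17.25
ee_pos: [0.5447, 0.1198, 0.0983]
tcp_rot: [180.0, 0.0, 175.0]
wrist_force: [2.9, 0.5, -0.3]
opening: 0.0214
grasp_force: 79.6
```

```bash
python3 -m jog '[{"rotation":[0,0,0],"translation":[0,0,0],"grip":26},{"rotation":[0,0,0],"translation":[0,0,0],"grip":36},{"rotation":[0,0,0],"translation":[0,0,0],"grip":48},{"rotation":[0,0,0],"translation":[0,0,2],"grip":48},{"rotation":[0,0,0],"translation":[0,0,10],"grip":48},{"rotation":[0,0,0],"translation":[0,0,30],"grip":48},{"rotation":[0,0,0],"translation":[0,0,65],"grip":48},{"rotation":[0,0,0],"translation":[0,0,105],"grip":48},{"rotation":[0,0,0],"translation":[-9,-27,135],"grip":48},{"rotation":[0,0,-1],"translation":[-25,-73,150],"grip":48},{"rotation":[0,0,-2],"translation":[-41,-120,150],"grip":48},{"rotation":[0,0,-3],"translation":[-57,-167,150],"grip":48},{"rotation":[0,0,-4],"translation":[-73,-214,150],"grip":48},{"rotation":[0,0,-4],"translation":[-89,-261,150],"grip":48},{"rotation":[0,0,-4],"translation":[-105,-308,150],"grip":48},{"rotation":[0,0,-4],"translation":[-121,-355,150],"grip":48},{"rotation":[0,0,-4],"translation":[-137,-400,150],"grip":48},{"rotation":[0,0,-4],"translation":[-150,-440,140],"grip":48},{"rotation":[0,0,-4],"translation":[-158,-465,120],"grip":48},{"rotation":[0,0,-4],"translation":[-161,-471,95],"grip":48}]'
python3 -m jog '[{"rotation":[0,0,0],"translation":[0,0,0],"grip":48},{"rotation":[0,0,0],"translation":[0,0,0],"grip":48}]'
cat > chk.py <<'E'
from h import *
np.set_printoptions(precision=4,suppress=True)
t=cam('top'); s=cam('scene'); w=cam('wrist'); cv2.imwrite('pics/m%d.png'%(1000*readout.get_obs()['time']),np.hstack([cv2.resize(t['p'],(400,300)),cv2.resize(s['p'],(400,300))])[:,:,::-1])
P=cloud(t); m=(P[...,0]>.46)&(P[...,0]<.6)&(P[...,1]>.03)&(P[...,1]<.075)&(P[...,2]>.05); f=np.median(P[m][:,2]); print('floor',f)
segs(t,f+.012,f+.06,(.42,.64,-.06,.18)); 
print('pan');segs(t,f-.005,f+.06,(.38,.645,-.09,.2),200)
h=cv2.cvtColor(s['p'],cv2.COLOR_RGB2HSV); P=cloud(s)
v,u=np.nonzero(((h[...,0]<8)|(h[...,0]>172))&(h[...,1]>130)&(P[...,0]<.74)); k=(u>=384)&(u<=394)&(v>200)&(v<305)
q=P[v[k],u[k]]; print('red rows',v[k].min(),v[k].max(),'z',np.nanpercentile(q[:,2],[5,50,95]),'green',gauge(s)['green'])
print('bench');segs(w,.008,.06,(.3,.62,-.45,-.15),200)
E
python3 chk.py
```

```text
time: 19.25
ee_pos: [0.3827, -0.354, 0.1938]
tcp_rot: [-179.9, 0.1, 170.8]
wrist_force: [0.6, 0.8, -0.2]
opening: 0.0479
grasp_force: 0.0
time: 19.45
ee_pos: [0.3834, -0.3509, 0.1942]
tcp_rot: [180.0, -0.0, 171.0]
wrist_force: [0.3, 0.7, -0.4]
opening: 0.0477
grasp_force: 0.0
floor 0.08954659290814693
c [543.2 120.5] LxW 125 42 long axis deg -4.9 z [0.1091 0.1183 0.1268] 657
c [540.3  -7.1] LxW 126 41 long axis deg -5.8 z [0.1093 0.1183 0.1269] 648
pan
c [540.4  60.1] LxW 230 210 long axis deg 85.1 z [0.0866 0.0903 0.1213] 7697
red rows 222 282 z [0.0776 0.0855 0.0886] green (np.int64(367), np.int64(383), np.int64(280), np.int64(288), 125, array([0.6934, 0.0059, 0.0728]), array([0.0645, 0.0756]))
bench
c [ 383.7 -351. ] LxW 95 27 long axis deg -9.4 z [0.0143 0.0198 0.025 ] 2431
c [ 409.5 -244.1] LxW 96 28 long axis deg 48.2 z [0.0135 0.0199 0.0251] 2481
c [ 541.1 -215.5] LxW 55 26 long axis deg -42.9 z [0.0116 0.0194 0.025 ] 1020
```

```bash
python3 -m jog '[{"rotation":[0,0,0],"translation":[0,0,-15],"grip":45},{"rotation":[0,0,0],"translation":[0,0,-50],"grip":45},{"rotation":[0,0,0],"translation":[0,0,-95],"grip":45},{"rotation":[0,0,0],"translation":[0,0,-135],"grip":45},{"rotation":[0,0,0],"translation":[0,0,-162],"grip":45},{"rotation":[0,0,0],"translation":[0,0,-177],"grip":45},{"rotation":[0,0,0],"translation":[0,0,-184],"grip":45},{"rotation":[0,0,0],"translation":[0,0,-187],"grip":45},{"rotation":[0,0,0],"translation":[0,0,-187],"grip":45},{"rotation":[0,0,0],"translation":[0,0,-187],"grip":25},{"rotation":[0,0,0],"translation":[0,0,-187],"grip":8},{"rotation":[0,0,0],"translation":[0,0,-187],"grip":8},{"rotation":[0,0,0],"translation":[0,0,-187],"grip":8},{"rotation":[0,0,0],"translation":[0,0,-187],"grip":8},{"rotation":[0,0,0],"translation":[0,0,-187],"grip":8},{"rotation":[0,0,0],"translation":[0,0,-187],"grip":8}]' 60
```

```text
time: 21.2
ee_pos: [0.384, -0.3518, 0.0075]
tcp_rot: [-179.9, 0.1, 171.0]
wrist_force: [-0.7, 0.9, 5.7]
opening: 0.0133
grasp_force: 58.6
```

```bash
python3 -m jog '[{"rotation":[0,0,0],"translation":[0,0,5],"grip":8},{"rotation":[0,0,0],"translation":[0,0,20],"grip":8},{"rotation":[0,0,0],"translation":[0,0,50],"grip":8},{"rotation":[0,0,0],"translation":[0,0,90],"grip":8},{"rotation":[0,0,0],"translation":[2,6,135],"grip":8},{"rotation":[0,0,0],"translation":[8,22,170],"grip":8},{"rotation":[0,0,0],"translation":[19,49,195],"grip":8},{"rotation":[0,0,0],"translation":[34,88,205],"grip":8},{"rotation":[0,0,1],"translation":[50,130,205],"grip":8},{"rotation":[0,0,1],"translation":[66,172,205],"grip":8},{"rotation":[0,0,2],"translation":[82,214,205],"grip":8},{"rotation":[0,0,2],"translation":[98,256,205],"grip":8},{"rotation":[0,0,3],"translation":[114,298,205],"grip":8},{"rotation":[0,0,3],"translation":[130,338,205],"grip":8},{"rotation":[0,0,4],"translation":[144,374,205],"grip":8},{"rotation":[0,0,4],"translation":[153,398,200],"grip":8},{"rotation":[0,0,4],"translation":[157,408,188],"grip":8},{"rotation":[0,0,4],"translation":[157,409,172],"grip":8},{"rotation":[0,0,4],"translation":[157,409,160],"grip":8},{"rotation":[0,0,4],"translation":[157,409,160],"grip":8}]'
```

```text
time: 23.2
ee_pos: [0.5394, 0.0571, 0.1646]
tcp_rot: [-180.0, -0.2, 175.0]
wrist_force: [-0.2, 0.9, -1.6]
opening: 0.0132
grasp_force: 58.8
```

```bash
python3 -m jog '[{"rotation":[0,0,0],"translation":[0,0,-15],"grip":8},{"rotation":[0,0,0],"translation":[0,0,-33],"grip":8},{"rotation":[0,0,0],"translation":[0,0,-48],"grip":8},{"rotation":[0,0,0],"translation":[0,0,-58],"grip":8},{"rotation":[0,0,0],"translation":[0,0,-64],"grip":8},{"rotation":[0,0,0],"translation":[0,0,-67],"grip":8},{"rotation":[0,0,0],"translation":[0,0,-69],"grip":8},{"rotation":[0,0,0],"translation":[0,0,-71],"grip":8},{"rotation":[0,0,0],"translation":[0,0,-73],"grip":8},{"rotation":[0,0,0],"translation":[0,0,-75],"grip":8},{"rotation":[0,0,0],"translation":[0,0,-77],"grip":8},{"rotation":[0,0,0],"translation":[0,0,-79],"grip":8},{"rotation":[0,0,0],"translation":[0,0,-81],"grip":8},{"rotation":[0,0,0],"translation":[0,0,-82],"grip":8},{"rotation":[0,0,0],"translation":[0,0,-82],"grip":8}]'
```

```text
time: 24.7
ee_pos: [0.5405, 0.0578, 0.0842]
tcp_rot: [180.0, 0.0, 175.0]
wrist_force: [0.6, -0.6, 0.5]
opening: 0.0137
grasp_force: 59.0
```

Load is on the pan; release, rise and back off toward the robot, then check.

```bash
python3 -m jog '[{"rotation":[0,0,0],"translation":[0,0,0],"grip":18},{"rotation":[0,0,0],"translation":[0,0,0],"grip":26},{"rotation":[0,0,0],"translation":[0,0,0],"grip":34},{"rotation":[0,0,0],"translation":[0,0,2],"grip":34},{"rotation":[0,0,0],"translation":[0,0,10],"grip":34},{"rotation":[0,0,0],"translation":[0,0,30],"grip":34},{"rotation":[0,0,0],"translation":[0,0,65],"grip":34},{"rotation":[0,0,0],"translation":[0,0,110],"grip":34},{"rotation":[0,0,0],"translation":[-10,-30,150],"grip":34},{"rotation":[0,0,0],"translation":[-26,-76,170],"grip":34},{"rotation":[0,0,0],"translation":[-42,-123,170],"grip":34},{"rotation":[0,0,0],"translation":[-58,-170,170],"grip":34},{"rotation":[0,0,0],"translation":[-74,-217,170],"grip":34},{"rotation":[0,0,0],"translation":[-90,-264,170],"grip":34},{"rotation":[0,0,0],"translation":[-106,-311,170],"grip":34},{"rotation":[0,0,0],"translation":[-116,-340,170],"grip":34},{"rotation":[0,0,0],"translation":[-120,-350,170],"grip":34},{"rotation":[0,0,0],"translation":[-120,-350,170],"grip":34},{"rotation":[0,0,0],"translation":[-120,-350,170],"grip":34}]'
python3 chk.py; ls pics
python3 - <<'E'
from h import *
s=cam('scene'); cv2.imwrite('pics/dial.png',cv2.resize(s['p'][190:310,260:440],(720,480),interpolation=cv2.INTER_CUBIC)[:,:,::-1])
for k in ['pointer','band_mid']: print(k,[(m['uv'],m['confidence'],pt(s,*m['uv'])) for m in spotter.mark_of('scene',k)])
E
```

```text
time: 26.6
ee_pos: [0.4208, -0.2915, 0.2546]
tcp_rot: [180.0, 0.0, 175.0]
wrist_force: [-0.0, 0.1, 0.5]
opening: 0.0339
grasp_force: 0.0
floor 0.0781424709404912
c [543.4 120.4] LxW 126 41 long axis deg -4.4 z [0.0967 0.106  0.1142] 640
c [539.8  -6.5] LxW 124 41 long axis deg -5.8 z [0.0971 0.106  0.1145] 628
c [540.   57.9] LxW 96 27 long axis deg -5.3 z [0.0915 0.0962 0.102 ] 305
pan
c [539.5  60.2] LxW 230 208 long axis deg 85.1 z [0.0744 0.0781 0.1089] 7392
red rows 222 287 z [0.0651 0.0728 0.0766] green (np.int64(367), np.int64(383), np.int64(280), np.int64(288), 123, array([0.6939, 0.0052, 0.0728]), array([0.0643, 0.0757]))
bench
c [ 409.5 -244. ] LxW 95 28 long axis deg 48.2 z [0.0143 0.0199 0.0251] 1840
c [ 537.6 -208. ] LxW 38 27 long axis deg -24.9 z [0.0125 0.0203 0.0252] 631
m19600.png
m2.png
m26750.png
scene0.png
top0.png
w1.png
pointer [([387.6, 288.3], 0.72, array([0.71484086, 0.02011612, 0.06156372]))]
band_mid [([378.0, 285.0], 0.59, array([0.69869407, 0.00879303, 0.06932981])), ([298.5, 231.3], 0.51, array([0.43722805, 0.06199405, 0.0786653 ]))]
```

View pics/dial.png

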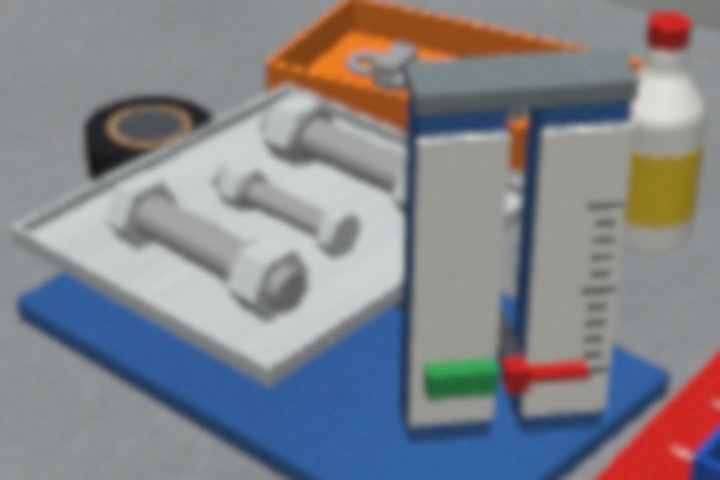

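The dial crop shows the red pointer (515,375) level with the green band (460,378). The three bolts lie flat and well inside the pan, and the turnbuckle is in the tray.

```bash
python3 -c "
from workcell import bot
print(bot.job_done())"
```

```text
the job is handed in; nothing more can be done
None
```

I laid the turnbuckle flat in the orange tray, then added big1 and one small bolt to the pan beside big0. The pointer came to rest about 2 mm from mid-band by camera, inside the ±7.5 mm, and I handed the job in at about 27 s of the 72 s allowed.

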